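# Stack a two-tier cell module in the long jig

### The arm

A 6-joint arm with a two-finger parallel gripper is mounted at the origin on the work surface. World frame = base frame: x ahead of the robot, y to its left, z up, the work surface at z = 0. Lengths are in m, angles in rad, forces in N, time in s.
With the tool pointing down it reaches from about 0.4 to 0.825 m from the base axis. Payload 7 kg.
Tool frame: the origin (TCP) lies at the centre of the arm's flange, where the gripper is bolted on; the fingertips stand 178 mm ahead of it and the grasp point (between the pads) lies 159 mm ahead of it; z points along the fingers, y is the direction in which the jaws open and shut (so a half turn about z gives the same grasp; the last joint's range is limited). The gripper opens to 88 mm and grips with 3 to 60 N. Pads are 19 mm wide; open, the fingers measure 130 mm over their backs; the gripper's body (78 mm by 193 mm) begins 47 mm behind the grasp point.
Start: joints at [1.475, 0.359, 0.012, 0, -1.224, -0.288], TCP at [0.253, 0.626, 0.405] pointing down, gripper open.
Joint ranges: [-3.07, 3.07], [-1.43, 2.12], [-1.02, 1.25], [-3.03, 1.67], [-3.05, -0], [-3.03, 3.03]. Speed limits (rad/s): [2.39, 2.39, 3.01, 3.14, 3.14, 3.14].

### API

Orientations are given as [roll, pitch, yaw] about the fixed x, y, z axes, in that order (R = Rz(yaw) Ry(pitch) Rx(roll)).
In Python, from station import arm gives the robot as it stands.
- The arm moves only by the shell command python3 -m handwheel 'ROWS' [OPENING] [FORCE]. ROWS is JSON, a list of rows, each a list of 4 numbers: the shift along the world's x, y, z in cm, then the turn about the world's z in rad. In form: [[dx, dy, dz, yaw], ...]. A call has 1 to 20 rows; each row shifts and turns the commanded pose from where the row before left it; what a row does not reach is not made up. A row lasts 1/10 s, in which the tool goes at most 50 mm and 8.59 degrees, less where a joint would pass 70% of its speed; a pose out of reach is approached as far as the arm can. A call is refused whole if a number of a shift passes 5 or a number of a turn 0.15, either way. A call with a gripper value outside its range is refused whole. OPENING is the closure, from 0 (fully open) to 1 (shut), set as the call begins (- or left out, the last holds). The fingers move at their own pace and stop on an object; FORCE is the grip in N (left out, the last holds). Time passes only in rows, so rows that do not move let the fingers close. It gives the time, the measured TCP pose, the force and the opening at its end, in the units of the state.
- arm.get_state(): the state, without advancing time (a new reading comes with each control period).
- arm.grab_frame(name): name is "scene" or "side" or "wrist"; returns a dict with "image" (420x560x3 uint8, red, green, blue), "depth" (420x560 float32, m along the optical axis (not along the pixel's ray), 0 where there is no reading), "vfov" (degrees; the focal length in pixels is half the picture's height over the tangent of half this angle, whatever the lens; pixels are square), "cx", "cy" (the principal point, pixels), "k1" (the pictures are not rectified: a ray, as slopes to the right and down, at radius r is drawn at 1 + k1 r^2 times it, then the intrinsics apply), "rvec" (rotation vector, rad) and "tvec" (3), from world to camera coordinates, as OpenCV has them. Camera axes: x right, y down, z forward; pixel columns grow to the right and rows downward; lengths in m; the calibration is good to about 2 mm. A picture is of the moment at which its call begins.
- arm.job_done(): hands the job in, once; it reports no verdict.
The state is a dict: "t": time; "q": joint angles; "qd": joint speeds; "joint_efforts": joint torques, N m; "eef_pos": TCP position; "ee_rot": TCP orientation; "force": force on the tool from outside, world axes, zero at the start; "moment": the same for the moment, N m; "width": finger opening in m.
Only numpy, scipy, OpenCV 4.12 (cv2) and the standard library are available. Lean on these libraries where they do the work, as an engineer would, in place of code of your own. Each camera call takes 0.05 s, during which the arm holds its last target.

### The job

Build up the cell module in the long jig with the two end stops, in this order from the bottom: the solid aluminium plate, the twelve-cell block, the black open grid, and the six-cell block on top. Each part should sit flat, centred in the jig and in line with its length; set the two cell blocks down without dropping them. Leave the square jig empty, and do not disturb the cup of cells, the tape roll or the brass weight standing among the parts.

Things in the scene. Friction and masses are not known exactly. Their poses are not given: they have to be found in the camera images.
- plate_mid (a point): Solid bare-aluminium plate, 84 (x) by 56 (y) by 16 mm high, loose, lying flat on the table at the start; about 0.16 kg. The point is its centre, half-way up (8 mm above its underside); x runs along its length, z up.
- block12_mid (a point): Block of twelve white cells (4 along x by 3 along y) with round steel tops, held between black plastic end frames, 72 (x) by 55 (y) by 38 mm high, flat top and flat underside, loose, standing on the table; about 0.24 kg. The point is its centre, half-way up (19 mm above its underside); x runs along its length, z up.
- grid_mid (a point): Black plastic open grid (separator) with six windows, 72 (x) by 55 (y) by 14 mm high, bars 5 mm wide and all of full height, loose, lying flat on the table; about 0.04 kg. The point is its centre, half-way up (7 mm above its underside); x runs along its length, z up.
- block6_mid (a point): Block of six white cells (3 along x by 2 along y), made like the larger one, 55 (x) by 38 (y) by 38 mm high, loose, standing on the table; about 0.13 kg. The point is its centre, half-way up (19 mm above its underside); x runs along its length, z up.
- long_jig_seat (a point): Long jig, fixed: a dark steel base 124 (x) by 76 (y) by 10 mm high, with a bright steel end stop across each end, each 10 mm thick, 60 mm wide and 12 mm high above the base, 104 mm apart inside; the two long sides are open. The point is the middle of the base's top face, 10 mm above the table; x runs along its length (stop to stop), z up.
- square_jig_seat (a point): Square jig, fixed, not used in this job: a dark steel base 86 by 86 by 10 mm high with a round steel boss in the middle (24 mm across) and four corner pins (8 mm across), all 10 mm high above the base. The point is the middle of the base's top face, 10 mm above the table; x and y run along its sides.
- cup_mid (a point): Grey plastic cup with three white cells in it, 56 mm across the rim, 40 mm high, loose, to be left alone. The point is its centre, half-way up (20 mm above the table).
- tape_mid (a point): Roll of amber tape lying flat, 56 mm across, 19 mm high, loose, to be left alone. The point is its centre, half-way up.
- weight_mid (a point): Brass weight with a knob on top, 40 mm across, 40 mm high, loose, to be left alone. The point is its centre, half-way up (20 mm above the table).
There are look-alikes about, which are no part of the job. What is shaped like the part that bears plate_mid but green or pink is not meant.

How it is judged:
On the way, in this order (a step that is already met when the one before it is completed fails the run):
1. the aluminium plate lies in the long jig, between its end stops (horizontal distance between plate_mid and long_jig_seat below 0.01 m and z of plate_mid in the frame of long_jig_seat between 0.003 and 0.013 m and angle between the x axis of plate_mid and the x axis of long_jig_seat, either way round below 0.2 rad and angle between plate_mid's own z axis and vertical below 0.07 rad), for 0.2 s.
2. the twelve-cell block stands on the plate (all of step 1 and horizontal distance between block12_mid and long_jig_seat below 0.01 m and z of block12_mid in the frame of long_jig_seat between 0.03 and 0.04 m and angle between the x axis of block12_mid and the x axis of long_jig_seat, either way round below 0.2 rad and angle between block12_mid's own z axis and vertical below 0.07 rad), for 0.2 s.
3. the black grid lies on the twelve-cell block (all of step 2 and horizontal distance between grid_mid and long_jig_seat below 0.01 m and z of grid_mid in the frame of long_jig_seat between 0.056 and 0.066 m and angle between the x axis of grid_mid and the x axis of long_jig_seat, either way round below 0.2 rad and angle between grid_mid's own z axis and vertical below 0.07 rad), for 0.2 s.
4. the six-cell block stands on the grid (all of step 3 and horizontal distance between block6_mid and long_jig_seat below 0.01 m and z of block6_mid in the frame of long_jig_seat between 0.082 and 0.092 m and angle between the x axis of block6_mid and the x axis of long_jig_seat, either way round below 0.2 rad and angle between block6_mid's own z axis and vertical below 0.07 rad), for 0.2 s.
At the end, for the whole second after the job is handed in: Plate, twelve-cell block, grid and six-cell block are stacked in this order in the long jig, each within 10 mm of the jig's centre from above, 5 mm of its height in the stack and 0.2 rad of the jig's length, tilted under 0.07 rad, released and at rest (all of step 4 and linear speed of each of plate, block12, grid, block6 below 0.02 m/s and angular speed of each of plate, block12, grid, block6 below 0.2 rad/s); the robot touches nothing.
It fails at once if a cell block was dropped (falling free, faster than 0.6 m/s) ((contact force between block12 and anything else below 0.05 N and linear speed of block12 above 0.6 m/s) or (contact force between block6 and anything else below 0.05 N and linear speed of block6 above 0.6 m/s)).
It fails at once if the cup, tape roll or brass weight was moved more than 30 mm (distance of any of cup_mid, tape_mid, weight_mid from where it was at the start of the episode above 0.03 m).
It fails at once if a part was put on the square jig ((contact force between plate and square_jig above 0.3 N and contact force between plate and the fingers below 0.05 N) or (contact force between block12 and square_jig above 0.3 N and contact force between block12 and the fingers below 0.05 N) or (contact force between grid and square_jig above 0.3 N and contact force between grid and the fingers below 0.05 N) or (contact force between block6 and square_jig above 0.3 N and contact force between block6 and the fingers below 0.05 N)).
It also fails if it takes over 112 s, if anything falls off the work surface, if the arm or the gripper's body presses on something with over 40 N, if the wrist force passes 120 N, or if a joint passes its speed limit or range.

## Working session

There is one attempt and no reset: what is moved stays moved. The work goes in short steps, Python scripts to look and compute and a shell command to move; the robot and the scene stay as the last step left them, time stands still between calls to the robot, and variables do not carry over. Pictures are saved under pics/ and viewed, and the job is handed in when it is done.

```bash
ls; mkdir -p pics; cat > h.py <<'E'
import numpy as np, cv2
from station import arm
def cam(f):
    H,W=f["image"].shape[:2]
    fl=H/2/np.tan(np.radians(f["vfov"])/2)
    R,_=cv2.Rodrigues(np.array(f["rvec"],float)); t=np.array(f["tvec"],float).reshape(3)
    return fl,f["cx"],f["cy"],f["k1"],R,t
def ray(f,u,v):
    fl,cx,cy,k,R,t=cam(f)
    xd,yd=(u-cx)/fl,(v-cy)/fl
    x,y=xd,yd
    for _ in range(30):
        s=1+k*(x*x+y*y); x,y=xd/s,yd/s
    return np.array([x,y,1.]),R,t
def atz(f,u,v,z):
    d,R,t=ray(f,u,v); c=-R.T@t; w=R.T@d
    return c+w*(z-c[2])/w[2]
def atdepth(f,u,v):
    d,R,t=ray(f,u,v); D=f["depth"][int(round(v)),int(round(u))]
    return R.T@(d*D-t)
def cloud(f):
    fl,cx,cy,k,R,t=cam(f); H,W=f["depth"].shape
    v,u=np.mgrid[0:H,0:W]; xd,yd=(u-cx)/fl,(v-cy)/fl; x,y=xd.copy(),yd.copy()
    for _ in range(30):
        s=1+k*(x*x+y*y); x,y=xd/s,yd/s
    P=np.stack([x,y,np.ones_like(x)],-1)*f["depth"][...,None]
    return (P-t)@R
def proj(f,p):
    fl,cx,cy,k,R,t=cam(f); q=R@np.array(p)+t; x,y=q[0]/q[2],q[1]/q[2]; s=1+k*(x*x+y*y)
    return fl*x*s+cx, fl*y*s+cy
def save(n,im): cv2.imwrite("pics/"+n+".png",cv2.cvtColor(im,cv2.COLOR_RGB2BGR))
E
python3 - <<'E'
from h import *
import pickle
F={}
for n in ["scene","side","wrist"]:
    f=arm.grab_frame(n); F[n]=f; save(n+"0",f["image"]); print(n,f["vfov"],f["k1"],-cam(f)[4].T@cam(f)[5])
pickle.dump(F,open("f0.pkl","wb"))
print(arm.get_state())
E
```

```text
pics
scene 57.994841204182286 -0.020805231500087652 [1.03536002 0.65465734 0.59679362]
side 48.756672371388596 -0.014525856271517998 [ 0.46654827 -0.75588061  0.88291506]
wrist 63.04656072357033 -0.02526190097873447 [0.32800814 0.59397576 0.38425743]
{'t': 0.15, 'q': array([ 1.47510740e+00,  3.59232332e-01,  1.12542350e-02, -2.61564976e-04,
       -1.22408222e+00, -2.88100469e-01]), 'qd': array([ 0.00052828, -0.00188819,  0.00309932,  0.00138022, -0.00054011,
        0.00088638]), 'joint_efforts': array([-7.02181223e-04, -5.83273137e+01,  2.93291026e+01,  7.00107560e+00,
        8.84949462e-03, -1.06455395e-04]), 'eef_pos': array([0.25269371, 0.62575933, 0.40392348]), 'ee_rot': array([ 3.14031088e+00, -1.23388695e-04, -3.83878356e-01]), 'force': array([ 0.29565592,  0.42617618, -0.39852635]), 'moment': array([-0.00095157, -0.04099361,  0.00271571]), 'width': 0.08752273479641873}
```

View pics/scene0.png

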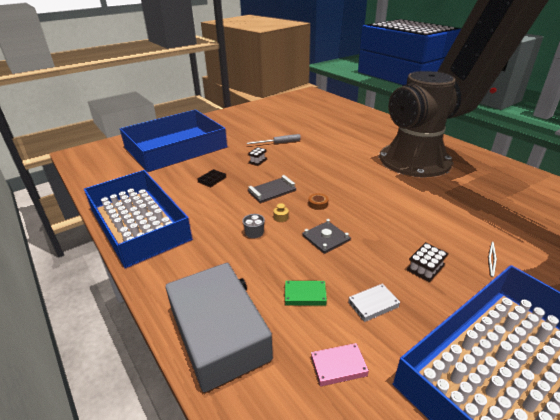

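View pics/side0.png

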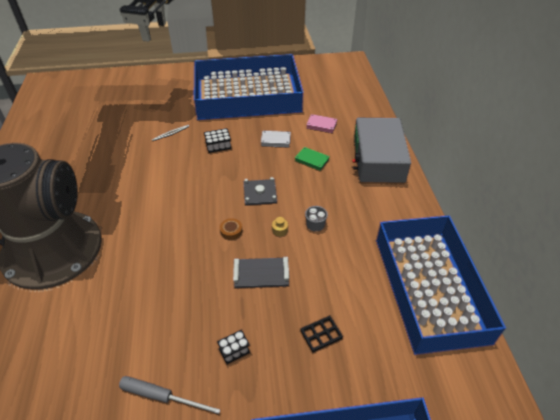

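View pics/wrist0.png

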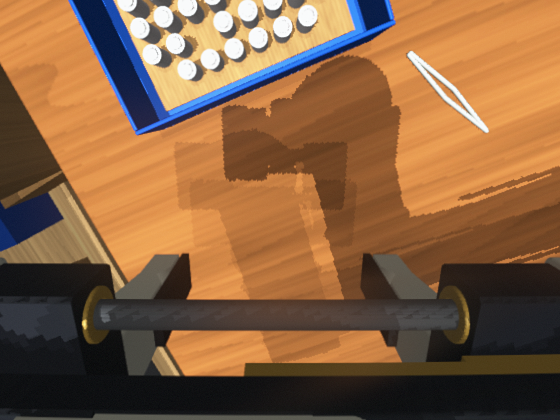

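```bash
python3 - <<'E'
from h import *
import pickle
F=pickle.load(open("f0.pkl","rb"))
s=F["side"];c=F["scene"]
print("side table z check",[atdepth(s,u,v).round(4) for u,v in [(200,200),(330,280)]], "scene",[atdepth(c,u,v).round(4) for u,v in [(250,260),(380,230)]])
objs=dict(plate=((276,139),(374,301),.016),b12=((218,141),(428,262),.038),grid=((322,334),(211,177),.014),b6=((234,346),(258,156),.038),lj=((261,272),(272,188),.01),sq=((260,191),(326,236),.01),cup=((316,218),(254,226),.04),tape=((231,228),(318,201),.019),wt=((280,226),(281,212),.03),green=((312,158),(306,292),.016),pink=((321,123),(340,364),.016))
for n,(a,b,z) in objs.items():
    print(n,atz(s,*a,z).round(3),atz(c,*b,z).round(3))
cl={k:cloud(F[k]) for k in("side","scene")}
for n,(a,b,z) in objs.items():
    ctr=atz(s,*a,z)
    for k in cl:
        P=cl[k].reshape(-1,3)
        m=(np.linalg.norm(P[:,:2]-ctr[:2],axis=1)<(.075 if n=='lj' else .06))&(abs(P[:,2]-z)<.005)&(F[k]["depth"].ravel()>0)
        if n=='wt': m&=np.linalg.norm(P[:,:2]-ctr[:2],axis=1)<.03
        Q=P[m]
        if len(Q)>5:
            r=cv2.minAreaRect(Q[:,:2].astype(np.float32)*1000); print(n,k,len(Q),np.round(r[0],1),np.round(r[1],1),round(r[2],1),Q[:,2].mean().round(4))
im=s["image"]
save("s_a",cv2.resize(im[100:240,180:360],None,fx=4.4,fy=4.2,interpolation=cv2.INTER_CUBIC))
save("s_b",cv2.resize(im[230:370,200:360],None,fx=4.2,fy=4.2,interpolation=cv2.INTER_CUBIC))
E
```

```text
side table z check [array([0.3584, 0.1217, 0.0012]), array([ 0.6507, -0.173 ,  0.0035])] scene [array([ 0.7105,  0.0806, -0.003 ]), array([ 0.3886,  0.1905, -0.0014])]
plate [0.587 0.334 0.016] [0.591 0.35  0.016]
b12 [0.416 0.318 0.038] [0.435 0.358 0.038]
grid [ 0.606 -0.309  0.014] [ 0.612 -0.293  0.014]
b6 [ 0.427 -0.325  0.038] [ 0.444 -0.28   0.038]
lj [ 0.497 -0.136  0.01 ] [ 0.497 -0.129  0.01 ]
sq [0.519 0.127 0.01 ] [0.523 0.134 0.01 ]
cup [ 0.645 -0.014  0.04 ] [0.661 0.026 0.04 ]
tape [ 0.436 -0.002  0.019] [0.446 0.016 0.019]
wt [ 0.555 -0.02   0.03 ] [0.566 0.008 0.03 ]
green [0.679 0.235 0.016] [0.682 0.249 0.016]
pink [0.734 0.395 0.016] [0.74  0.409 0.016]
plate side 364 [587.5 343.3] [61.2 84. ] 77.9 0.0164
plate scene 956 [586.9 346. ] [57.5 86.7] 78.4 0.014
b12 side 325 [414.  344.4] [71.7 63.1] 9.4 0.0388
b12 scene 587 [413.9 345.1] [74.8 56.4] 9.4 0.0361
grid side 531 [ 605.1 -304.5] [73.3 57.4] 19.2 0.0137
grid scene 147 [ 607.  -303.8] [75.6 59.4] 19.1 0.0112
b6 side 535 [ 425.5 -318.2] [55.7 40.4] 22.8 0.0382
b6 scene 96 [ 426.3 -316.7] [58.8 41.3] 23.2 0.0354
lj side 1339 [ 493.2 -140.7] [124.7 106.2] 5.7 0.0102
lj scene 537 [ 498.5 -133.2] [ 78.5 124.4] 86.3 0.008
sq side 685 [519.3 129.1] [103.5  85.8] 88.5 0.0103
sq scene 725 [519.5 128.7] [87.8 87.2] 87.7 0.0081
cup side 217 [648.2  -0.9] [56.  52.1] 80.0 0.0391
cup scene 150 [648.9   0.8] [54.5 52.5] 55.9 0.0371
tape side 334 [436.3   1.6] [56.  55.8] 51.8 0.0197
tape scene 189 [437.6   4.8] [56.7 53. ] 49.7 0.0169
wt side 72 [555.9 -13.8] [33.1 39.3] 83.9 0.0272
wt scene 19 [559.3  -6. ] [10.5 21.4] 50.3 0.0295
green side 420 [680.5 241.1] [61.3 88.2] 51.7 0.0162
green scene 849 [680.5 242.8] [56.9 84.1] 52.2 0.0141
pink side 321 [736.2 401. ] [61.6 82.5] 64.9 0.0165
pink scene 1545 [737.6 403.2] [57.6 84.9] 65.7 0.015
```

View pics/s_a.png

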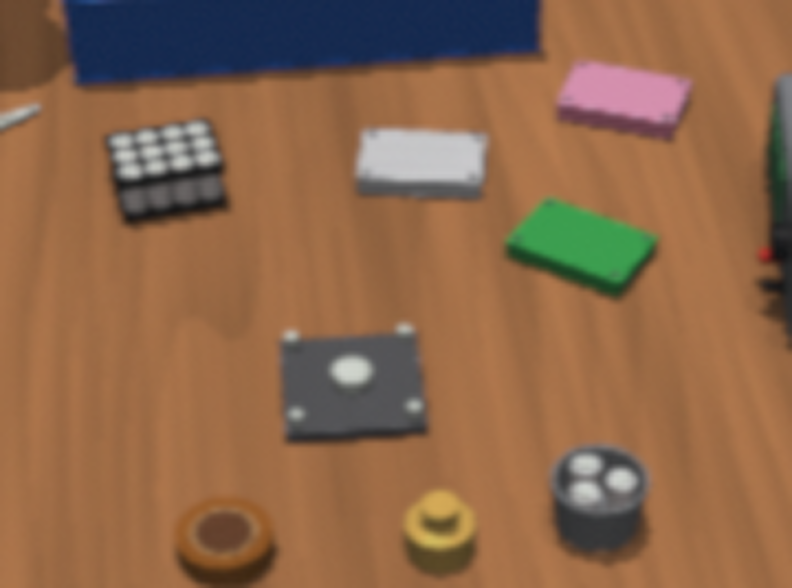

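View pics/s_b.png

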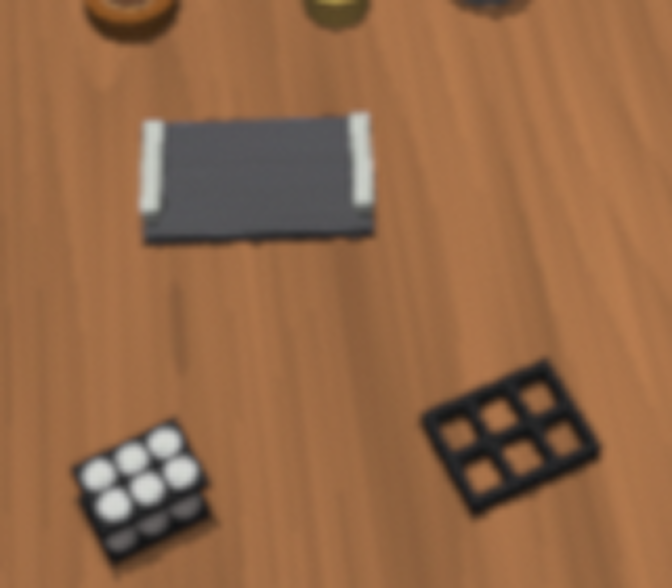

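```bash
python3 -m handwheel '[[1.5,-1.5,0,0.01],[3,-3,0,0.03],[3.4,-3.6,0,0.03],[3.4,-3.6,0,0.03],[3.4,-3.6,0,0.03],[3.4,-3.6,0,0.03],[3.4,-3.6,0,0.02],[2,-2.6,0,0],[1,-1,0,0],[0,0,0,0],[0,0,0,0]]' 0
python3 - <<'E'
from h import *
import pickle
f=arm.grab_frame("wrist"); save("w1",f["image"]); pickle.dump(f,open("w1.pkl","wb"))
P=cloud(f).reshape(-1,3); d=f["depth"].ravel()>0
for n,c,z in [("plate",(.587,.345),.016),("b12",(.414,.345),.038)]:
    Q=P[d&(np.linalg.norm(P[:,:2]-c,axis=1)<.06)&(abs(P[:,2]-z)<.005)]
    if len(Q)>9:
        r=cv2.minAreaRect(Q[:,:2].astype(np.float32)*1000); print(n,len(Q),r,Q[:,2].mean())
E
```

```text
t: 1.25
eef_pos: [0.4976, 0.3651, 0.4044]
ee_rot: [3.142, 0.0, -0.204]
force: [-0.5, 0.2, 0.3]
width: 0.0879
plate 4695 ((586.75390625, 343.3302307128906), (56.421085357666016, 82.96116638183594), 78.47249603271484) 0.01639487599954148
b12 3048 ((413.40338134765625, 342.52532958984375), (73.28335571289062, 55.08123779296875), 8.96338939666748) 0.03847818455216755
```

View pics/w1.png

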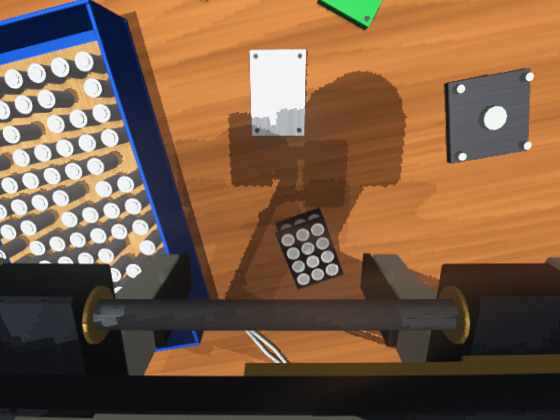

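```bash
python3 -m handwheel '[[2,-0.5,0,0],[3,-0.7,-1,0],[2.9,-0.7,-3,0],[1,-0.2,-4,0],[0,0,-4,0],[0,0,-3,0],[0,0,-2,0],[0,0,-1,0],[0,0,0,0],[0,0,0,0]]' 0
python3 - <<'E'
from h import *
save("s2",cv2.resize(arm.grab_frame("side")["image"][60:200,190:370],None,fx=4.2,fy=4.2)); save("w2",arm.grab_frame("wrist")["image"])
E
```

```text
t: 2.3
eef_pos: [0.5868, 0.3448, 0.2257]
ee_rot: [-3.141, -0.001, -0.203]
force: [0.3, -0.3, 0.8]
width: 0.0873
```

View pics/s2.png

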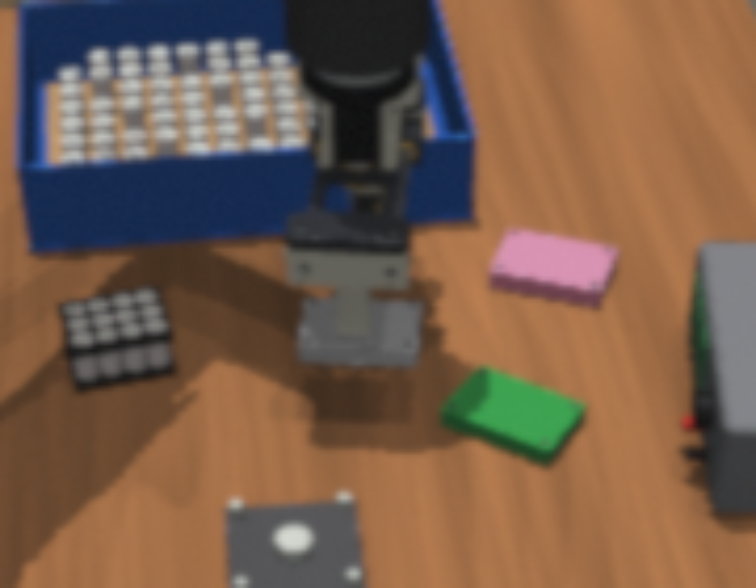

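View pics/w2.png

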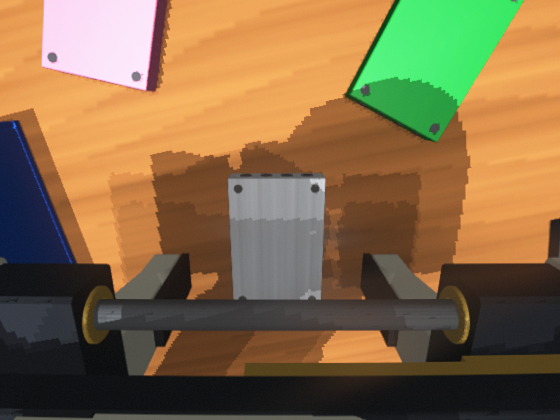

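```bash
python3 -m handwheel '[[0,-0.1,-1.5,0],[0,0,-1.5,0],[0,0,-1,0],[0,0,-0.4,0],[0,0,0,0],[0,0,0,0]]' 0
python3 -m handwheel '[[0,0,0,0],[0,0,0,0],[0,0,0,0],[0,0,0,0],[0,0,0,0],[0,0,0,0],[0,0,0,0]]' 1 25
python3 -m handwheel '[[0,0,1,0],[0,0,2,0],[0,0,3,0],[0,0,4,0],[0,0,4,0],[0,0,3,0],[0,0,1,0],[0,0,0,0]]'
```

```text
t: 3.0
eef_pos: [0.5869, 0.343, 0.1807]
ee_rot: [-3.142, -0.0, -0.204]
force: [0.6, -0.0, -0.2]
width: 0.0878
t: 3.7
eef_pos: [0.5868, 0.343, 0.1808]
ee_rot: [-3.141, -0.0, -0.204]
force: [-0.0, 0.9, 1.5]
width: 0.0561
t: 4.5
eef_pos: [0.5868, 0.3429, 0.3628]
ee_rot: [-3.139, -0.002, -0.204]
force: [0.3, 0.6, -2.4]
width: 0.056
```

```bash
python3 -m handwheel '[[-0.5,-1.5,1,0],[-1,-3,1,0.01],[-1.3,-4,0,0.01],[-1.3,-4,0,0.01],[-1.4,-4,0,0.01],[-1.4,-4,0,0.015],[-1.4,-4,0,0.015],[-1.4,-4,0,0.015],[-1.4,-4,0,0.015],[-1.4,-4,0,0.015],[-1.4,-4,0,0.01],[-1.4,-3.5,0,0.014],[-1,-2.5,0,0],[-0.6,-1.1,0,0],[0,0,0,0],[0,0,0,0],[0,0,0,0]]'
cat > jig.py <<'E'
from h import *
import pickle,sys
f=arm.grab_frame("wrist"); n=sys.argv[1]; save(n,f["image"]); pickle.dump(f,open(n+".pkl","wb"))
P=cloud(f).reshape(-1,3); d=f["depth"].ravel()>0
c=(.4975,-.133)
def rect(n,c,rad,z,t=.004):
    Q=P[d&(np.linalg.norm(P[:,:2]-c,axis=1)<rad)&(abs(P[:,2]-z)<t)]
    if len(Q)>9:
        r=cv2.minAreaRect(Q[:,:2].astype(np.float32)*1000); print(n,len(Q),r,Q[:,2].mean())
if __name__=="__main__":
    rect("base",c,.08,.010); rect("stops",c,.08,.022)
E
python3 jig.py w3
```

```text
t: 6.2
eef_pos: [0.418, -0.1325, 0.3804]
ee_rot: [3.142, 0.001, -0.064]
force: [0.4, -0.3, -0.6]
width: 0.0556
base 8909 ((496.9384460449219, -135.77978515625), (76.66598510742188, 123.89736938476562), 85.65545654296875) 0.010408674387652212
stops 1484 ((497.3985900878906, -135.79086303710938), (59.758296966552734, 124.35011291503906), 85.28643798828125) 0.02227417245029666
```

View pics/w3.png

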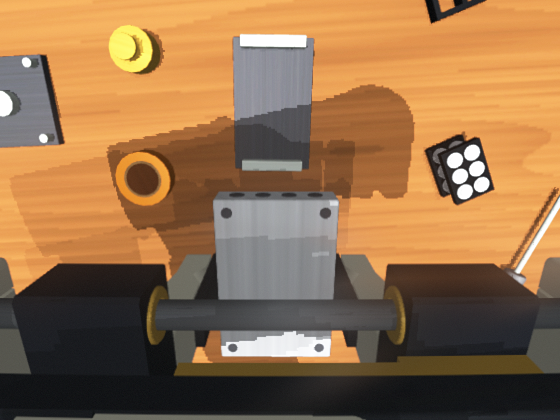

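```bash
python3 -m handwheel '[[1.5,-0.1,0,-0.015],[2.5,-0.25,-0.5,0],[2.4,0,-2,0],[1.5,0,-3.5,0],[0,0,-4,0],[0,0,-3.5,0],[0,0,-2,0],[0,0,-1,0],[0,0,0,0],[0,0,0,0]]'
python3 - <<'E'
from h import *
save("s4",cv2.resize(arm.grab_frame("side")["image"][190:330,170:350],None,fx=4.2,fy=4.2)); save("w4",arm.grab_frame("wrist")["image"])
E
```

```text
t: 7.25
eef_pos: [0.4977, -0.1364, 0.2164]
ee_rot: [3.141, -0.001, -0.079]
force: [-0.5, -0.4, -0.4]
width: 0.0559
```

View pics/s4.png

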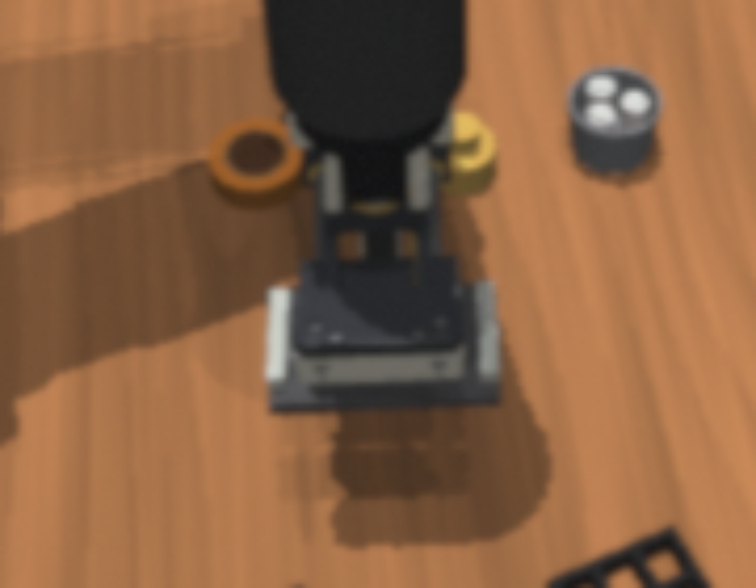

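View pics/w4.png

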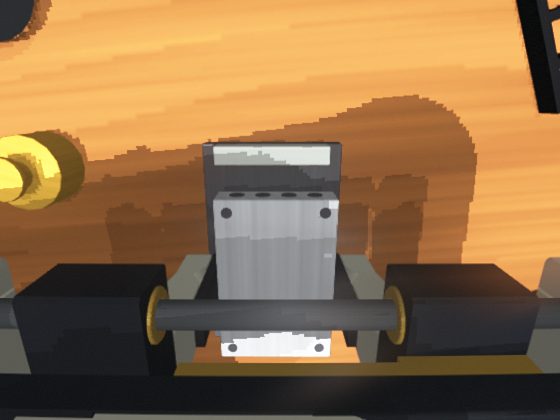

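```bash
python3 - <<'E'
from h import *
f=arm.grab_frame("wrist"); print(f["cx"],f["cy"])
z=.2164-.1808+.016
for u,v in [(214,203),(338,203),(226,213),(325,213)]: print(atz(f,u,v,z).round(4),atdepth(f,u,v+3).round(4))
for u,v,z in [(205,143,.01),(340,143,.01),(214,156,.022),(329,156,.022)]: print(atz(f,u,v,z).round(4),atdepth(f,u,v+2).round(4))
E
```

```text
275.579905627204 211.1161716133381
[ 0.5394 -0.1137  0.0516] [ 0.5384 -0.1137  0.0527]
[ 0.535  -0.1685  0.0516] [ 0.5342 -0.1681  0.0535]
[ 0.5344 -0.1184  0.0516] [ 0.5336 -0.1186  0.0537]
[ 0.5308 -0.1626  0.0516] [ 0.5297 -0.1624  0.0525]
[ 0.5622 -0.1046  0.01  ] [ 0.5611 -0.1046  0.0106]
[ 0.5563 -0.1774  0.01  ] [ 0.5552 -0.1775  0.0097]
[ 0.5563 -0.1108  0.022 ] [ 0.5555 -0.1109  0.0233]
[ 0.5516 -0.1695  0.022 ] [ 0.5506 -0.1694  0.0224]
```

```bash
python3 -m handwheel '[[0.15,0.15,-0.8,0],[0,0,-0.8,0],[0,0,-0.5,0],[0,0,-0.2,0],[0,0,-0.15,0],[0,0,0,0],[0,0,0,0]]'
```

```text
t: 8.1
eef_pos: [0.4983, -0.1351, 0.1912]
ee_rot: [-3.142, -0.0, -0.08]
force: [-0.9, -0.2, -0.6]
width: 0.0559
```

```bash
python3 -m handwheel '[[0,0,0,0],[0,0,0,0],[0,0,0,0],[0,0,0,0],[0,0,1,0],[0,0,3,0],[-1,0,4,0],[-2,0,4,0],[-3,0,4,0],[-2,0,3,0],[0,0,0,0],[0,0,0,0]]' 0
cat >> jig.py <<'E'
    rect("plate",c,.06,.026,.003)
E
python3 jig.py w5
```

```text
t: 9.3
eef_pos: [0.4178, -0.1351, 0.3828]
ee_rot: [-3.141, -0.004, -0.08]
force: [0.7, -0.1, -0.5]
width: 0.0875
base 3225 ((497.4942932128906, -135.61793518066406), (76.49878692626953, 123.19194030761719), 85.48590087890625) 0.010381901471058481
stops 3118 ((497.78045654296875, -135.4577178955078), (60.380088806152344, 123.54141998291016), 85.22071075439453) 0.024049027225574005
plate 5676 ((497.2327575683594, -136.2471923828125), (57.072906494140625, 119.8716812133789), 84.76236724853516) 0.026290346371561343
```

View pics/w5.png

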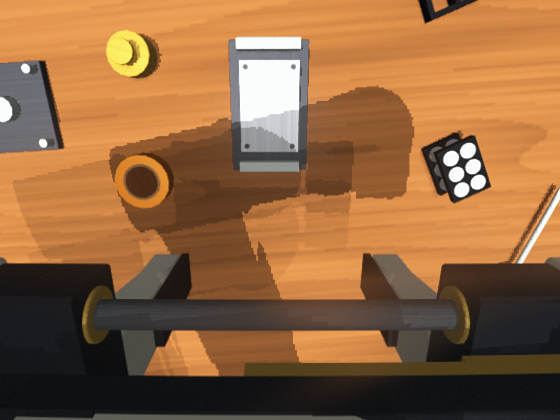

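```bash
python3 - <<'E'
from h import *
import pickle
f=pickle.load(open("w1.pkl","rb"))
for u,v in [(95,5),(180,250),(200,335),(125,25),(130,100),(150,130),(175,160)]: print(u,v,atdepth(f,u,v).round(3))
F=pickle.load(open("f0.pkl","rb")); P=cloud(F["side"])
Q=P[55:120,190:305].reshape(-1,3); Q=Q[Q[:,2]>.05]; print(Q.min(0),Q.max(0))
Q=cloud(f).reshape(-1,3); Q=Q[(Q[:,2]>.04)&(Q[:,2]<.12)&(Q[:,1]>.37)&(abs(Q[:,0]-.41)<.06)]; print(Q.min(0),Q.max(0), len(Q))
E
```

```text
95 5 [0.687 0.479 0.064]
180 250 [0.45  0.479 0.044]
200 335 [0.354 0.479 0.064]
125 25 [0.682 0.478 0.008]
130 100 [0.609 0.478 0.054]
150 130 [0.579 0.478 0.027]
175 160 [0.542 0.47  0.001]
[ 0.35067466 -0.75588061  0.05000108] [0.68999075 0.73041579 0.88291506]
[0.3500923  0.47807011 0.04000793] [0.46999388 0.63922462 0.07684459] 1909
```

```bash
python3 -m handwheel '[[0.5,1.5,0,0],[0.7,3,0,0.02],[0.7,4,0,0.02],[0.6,4.5,0,0.02],[0,4.5,0,0.02],[0,4.5,0,0.02],[-0.6,4.5,0,0.03],[-0.6,4.5,0,0.03],[-0.6,4.5,0,0.03],[-0.6,4,0,0.03],[-0.5,3.3,0,0.02],[0,3,-1,0],[0,1.5,-2,0],[0,0.5,-3,0],[0,0,-3,0],[0,0,-2,0],[0,0,-1,0],[0,0,0,0],[0,0,0,0]]' 0
cat > look.py <<'E'
import sys
from jig import *
E
sed -i 's/if __name__.*/if len(sys.argv)==2:/' jig.py
cat > look.py <<'E'
from jig import rect
import sys
rect("obj",(float(sys.argv[2]),float(sys.argv[3])),float(sys.argv[5]),float(sys.argv[4]))
E
python3 look.py w6 .4135 .343 .038 .05
```

```text
t: 11.25
eef_pos: [0.4146, 0.3432, 0.2612]
ee_rot: [3.141, 0.0, 0.16]
force: [0.5, 0.4, 0.1]
width: 0.0873
obj 9127 ((413.6518859863281, 342.4208679199219), (72.41043090820312, 55.326148986816406), 9.002535820007324) 0.03856602617925793
```

View pics/w6.png

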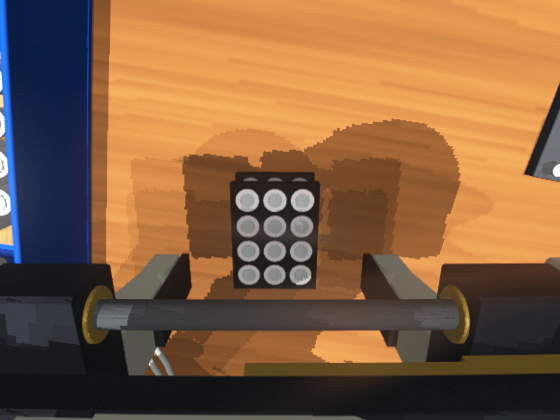

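```bash
python3 - <<'E'
from h import *
import pickle
f=pickle.load(open("w6.pkl","rb"));print(atz(f,152,349,0),atz(f,172,376,0)); f=pickle.load(open("w1.pkl","rb"));print(atz(f,250,333,0),atz(f,285,362,0))
F=pickle.load(open("f0.pkl","rb"))["side"]; print(atz(F,188,127,0),atz(F,153,138,0))
E
python3 -m handwheel '[[0,0,-1,0],[0,0,-2,0],[0,0,-2,0],[0,0,-1.5,0],[0,0,-0.7,0],[0,0,0,0],[0,0,0,0]]' 0
python3 -m handwheel '[[0,0,0,0],[0,0,0,0],[0,0,0,0],[0,0,0,0],[0,0,0,0],[0,0,0,0],[0,0,0,0]]' 1 30
```

```text
[0.28168349 0.42708781 0.        ] [0.25570196 0.40833729 0.        ]
[0.29968785 0.43956612 0.        ] [0.24375154 0.40319943 0.        ]
[0.32261924 0.44849022 0.        ] [0.21703264 0.4066282  0.        ]
t: 12.0
eef_pos: [0.4145, 0.3431, 0.1897]
ee_rot: [-3.141, -0.001, 0.16]
force: [-0.2, 1.1, 0.6]
width: 0.0877
t: 12.7
eef_pos: [0.4143, 0.343, 0.1894]
ee_rot: [-3.141, -0.0, 0.16]
force: [-1.7, 0.8, 2.9]
width: 0.0549
```

```bash
python3 -m handwheel '[[0,0,0.5,0],[0,0,1.5,0],[0,0,2.5,0],[0,0,3,0],[0,0,3,0],[0,0,2,0],[0.3,-1,1,0],[0.5,-2,0,-0.02],[0.7,-3,0,-0.02],[0.8,-4,0,-0.02],[0.8,-4,0,-0.03],[0.8,-4,0,-0.03],[0.8,-4,0,-0.03],[0.8,-4,0,-0.03],[0.8,-4,0,-0.03],[0.7,-4,0,-0.03],[0.7,-4,0,0],[0.5,-4,0,0]]'
python3 -m handwheel '[[0.2,-3.5,0,0],[0,-2.8,0,0],[0,-2,0,0],[0,-1.3,-0.5,0],[0,-0.2,-1.5,0],[0,0,-2,0],[0,0,-2,0],[0,0,-1,0],[0,0,-0.5,0],[0,0,0,0],[0,0,0,0]]'
```

```text
t: 14.5
eef_pos: [0.495, -0.0799, 0.3227]
ee_rot: [3.141, 0.003, -0.081]
force: [1.1, 1.2, -2.8]
width: 0.0549
t: 15.6
eef_pos: [0.4985, -0.1751, 0.2497]
ee_rot: [3.141, -0.001, -0.08]
force: [-1.0, 0.9, -2.3]
width: 0.0547
```

```bash
python3 -m handwheel '[[0,1,0,0],[0,1.5,0,0],[0,1,0,0],[0,0.5,0,0],[0,0,0,0],[0,0,0,0]]'
cat > view.py <<'E'
from h import *
import sys
n=sys.argv[1]
f=arm.grab_frame("side"); a=cv2.resize(f["image"][190:330,170:350],None,fx=4.2,fy=4.2)
save("s"+n,a)
import pickle
f=arm.grab_frame("wrist"); save("w"+n,f["image"]); pickle.dump(f,open("w"+n+".pkl","wb"))
E
python3 view.py 7
```

```text
t: 16.2
eef_pos: [0.4983, -0.135, 0.2494]
ee_rot: [-3.142, -0.0, -0.079]
force: [-0.4, -0.5, -2.2]
width: 0.0551
```

View pics/w7.png

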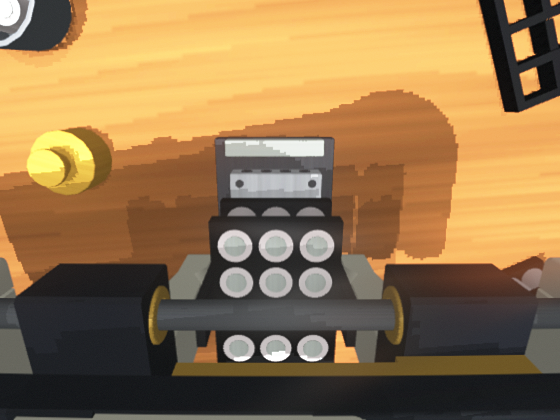

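View pics/s7.png

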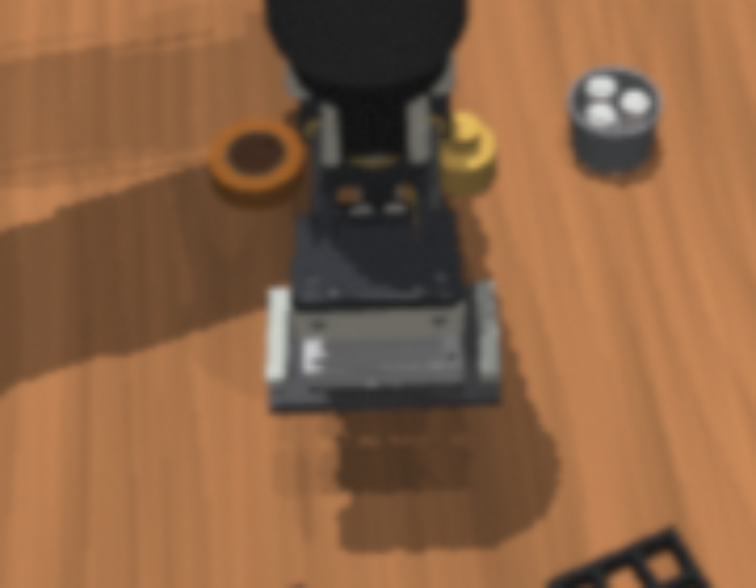

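```bash
python3 -m handwheel '[[0,0,-0.8,0],[0,0,-1,0],[0,0,-0.8,0],[0,0,-0.4,0],[0,0,-0.25,0],[0,0,-0.1,0],[0,0,0,0],[0,0,0,0]]'
```

```text
t: 17.1
eef_pos: [0.4984, -0.1351, 0.2159]
ee_rot: [-3.141, -0.001, -0.08]
force: [-0.9, -0.2, -2.5]
width: 0.0547
```

```bash
python3 -m handwheel '[[0,0,-0.05,0],[0,0,0,0],[0,0,0,0]]'
```

```text
t: 17.4
eef_pos: [0.4984, -0.1351, 0.2154]
ee_rot: [-3.141, -0.001, -0.08]
force: [1.3, -0.5, -0.5]
width: 0.0546
```

```bash
python3 -m handwheel '[[0,0,0,0],[0,0,0,0],[0,0,0,0],[0,0,0,0],[0,0,1,0],[0,0,3,0],[-1,0,4,0],[-2,0,4,0],[-3,0,4,0],[-2,0,3,0],[0,0,0,0],[0,0,0,0]]' 0
python3 look.py w8 .498 -.1355 .064 .06
```

```text
t: 18.6
eef_pos: [0.4176, -0.1352, 0.4068]
ee_rot: [-3.141, -0.004, -0.08]
force: [-0.2, -0.4, -0.1]
width: 0.0877
obj 5101 ((498.2192077636719, -136.32676696777344), (55.225711822509766, 72.51336669921875), 85.38279724121094) 0.06460292006397492
```

View pics/w8.png

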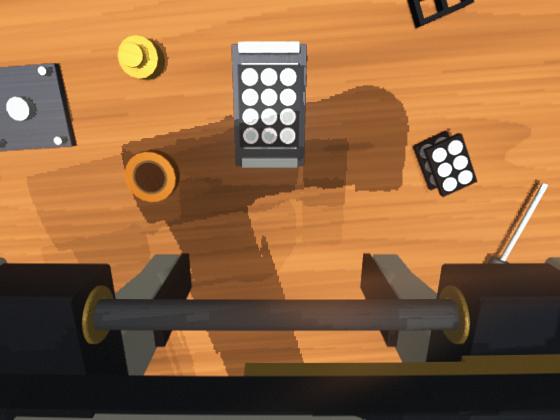

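```bash
python3 -m handwheel '[[0.5,-1,0,0.05],[1,-2,0,0.05],[1.5,-2.5,-0.5,0.05],[2,-3,-1,0.05],[2,-3,-1,0.05],[2,-3,-1,0.06],[2,-2.5,-1,0.06],[1.2,-1.5,0,0.045],[0.5,-0.5,0,0],[0,0,0,0],[0,0,0,0]]' 0
python3 look.py w9 .606 -.304 .014 .055
```

```text
t: 19.75
eef_pos: [0.545, -0.3247, 0.3594]
ee_rot: [-3.141, 0.001, 0.334]
force: [0.3, 0.3, -0.6]
width: 0.0876
obj 2353 ((606.5755615234375, -305.76641845703125), (72.11430358886719, 55.54765319824219), 19.05801010131836) 0.014349091190380343
```

View pics/w9.png

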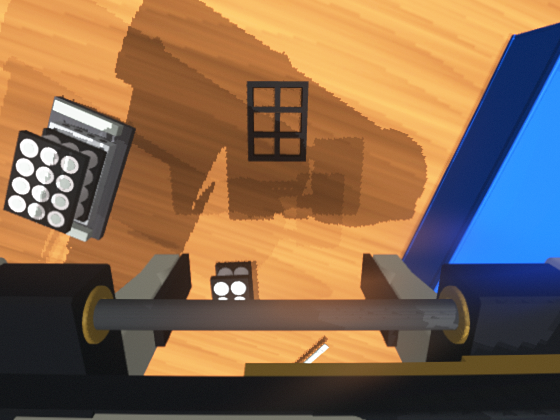

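```bash
python3 - <<'E'
from h import *
import pickle
f=pickle.load(open("w9.pkl","rb"))
for u,v in [(512,40),(480,105),(450,165),(415,250)]: print(atdepth(f,u+2,v).round(3))
E
python3 -m handwheel '[[1,0.3,0,0],[2,0.6,-1,0],[2,0.7,-2,0],[1,0.4,-3,0],[0.2,0,-3,0],[0,0,-2,0],[0,0,-1,0],[0,0,-0.5,0],[0,0,0,0],[0,0,0,0]]' 0
python3 look.py w10 .606 -.304 .014 .055
```

```text
[ 0.744 -0.481  0.009]
[ 0.685 -0.482  0.007]
[ 0.625 -0.483  0.006]
[ 0.535 -0.481  0.021]
t: 20.8
eef_pos: [0.6077, -0.3052, 0.2366]
ee_rot: [3.14, -0.002, 0.335]
force: [-0.1, 0.2, -0.1]
width: 0.088
obj 5013 ((606.1187744140625, -305.6620178222656), (73.28683471679688, 55.271400451660156), 18.64760971069336) 0.014073771595852026
```

View pics/w10.png

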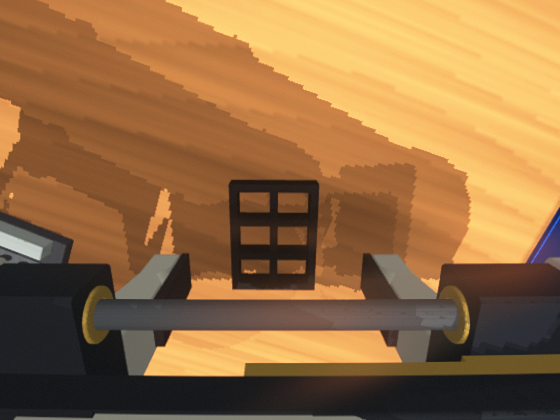

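```bash
python3 -m handwheel '[[0,0,-1,0],[0,0,-2,0],[0,0,-1.5,0],[0,0,-0.7,0],[0,0,-0.3,0],[0,0,0,0],[0,0,0,0]]' 0
python3 -m handwheel '[[0,0,0,0],[0,0,0,0],[0,0,0,0],[0,0,0,0],[0,0,0,0],[0,0,0,0],[0,0,0,0]]' 1 12
python3 -m handwheel '[[0,0,0.7,0],[0,0,2,0],[0,0,3,0],[0,0,4,0],[0,0,4,0],[0,0,2,0],[0,0,1,0],[0,0,0,0],[0,0,0,0]]'
```

```text
t: 21.55
eef_pos: [0.6076, -0.3052, 0.1807]
ee_rot: [3.141, -0.001, 0.335]
force: [0.1, -0.4, 0.3]
width: 0.088
t: 22.25
eef_pos: [0.6073, -0.3051, 0.1803]
ee_rot: [3.142, -0.0, 0.335]
force: [-0.5, 0.2, 1.9]
width: 0.0551
t: 23.15
eef_pos: [0.6068, -0.305, 0.3458]
ee_rot: [-3.14, 0.001, 0.335]
force: [-0.3, 0.5, -0.3]
width: 0.0552
```

```bash
python3 -m handwheel '[[-0.5,1,0,-0.04],[-1,1.5,0,-0.05],[-1.5,2.5,0,-0.06],[-2,3,0,-0.06],[-2,3,0,-0.06],[-2,3,0,-0.06],[-1.3,2,-0.5,-0.05],[-0.5,1,-1,-0.035],[0,0,-2,0],[0,0,-2,0],[0,0,-1.2,0],[0,0,-0.6,0],[0,0,0,0],[0,0,0,0]]'
python3 view.py 11
```

```text
t: 24.55
eef_pos: [0.4995, -0.1353, 0.2744]
ee_rot: [3.141, -0.0, -0.08]
force: [0.3, -0.2, -0.9]
width: 0.055
```

View pics/w11.png

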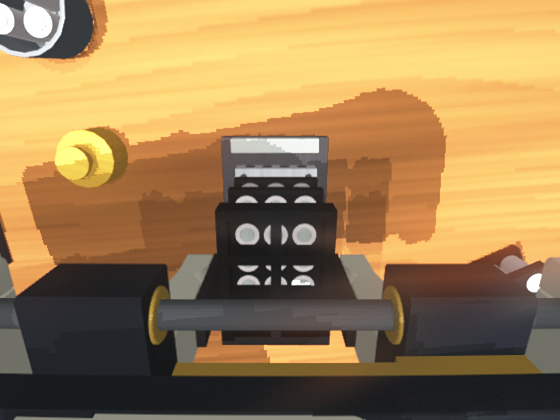

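View pics/s11.png

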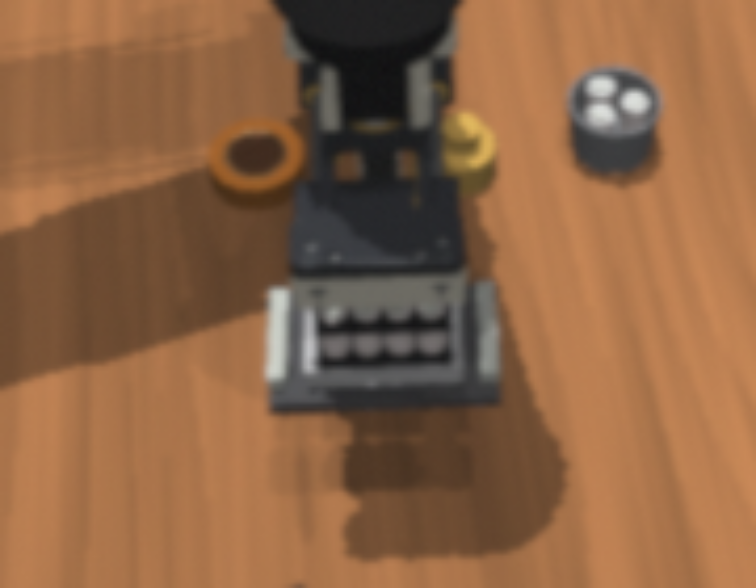

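```bash
python3 -m handwheel '[[-0.1,0,-0.8,0],[0,0,-1,0],[0,0,-0.6,0],[0,0,-0.3,0],[0,0,-0.2,0],[0,0,0,0],[0,0,0,0]]'
python3 -m handwheel '[[0,0,-0.1,0],[0,0,0,0],[0,0,0,0]]'
```

```text
t: 25.35
eef_pos: [0.4984, -0.1351, 0.2453]
ee_rot: [3.142, -0.0, -0.08]
force: [0.4, 1.0, -0.9]
width: 0.0549
t: 25.65
eef_pos: [0.4983, -0.1351, 0.2443]
ee_rot: [-3.142, -0.0, -0.08]
force: [-0.5, -0.0, -0.2]
width: 0.0546
```

```bash
python3 -m handwheel '[[0,0,0,0],[0,0,0,0],[0,0,0,0],[0,0,0,0],[0,0,1,0],[0,0,3,0],[-1,0,4,0],[-2,0,4,0],[-3,0,3,0],[-2,0,1,0],[0,0,0,0],[0,0,0,0]]' 0
python3 look.py w12 .498 -.1355 .078 .06
```

```text
t: 26.85
eef_pos: [0.4179, -0.1351, 0.4051]
ee_rot: [-3.141, -0.002, -0.08]
force: [0.7, -0.7, -0.5]
width: 0.0873
obj 2783 ((498.02813720703125, -136.3413543701172), (55.447200775146484, 72.34442901611328), 85.2315444946289) 0.07829030860772941
```

View pics/w12.png

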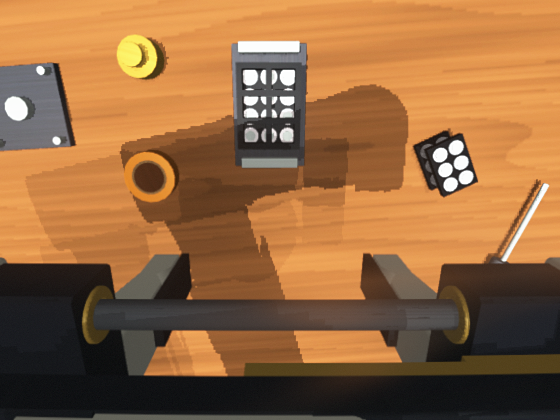

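```bash
python3 -m handwheel '[[0,-1,0,0.05],[0,-2,0,0.06],[0,-3,0,0.06],[0,-3,-1,0.06],[0,-3,-2,0.06],[0.4,-3,-3,0.06],[0.4,-2,-3,0.06],[0.2,-1.2,-2,0.06],[0,0,-1,0.01],[0,0,-0.5,0],[0,0,0,0],[0,0,0,0]]' 0
python3 look.py w13 .426 -.3175 .038 .05; python3 - <<'E'
from h import *
import pickle
F=pickle.load(open("f0.pkl","rb"))["side"]
for p in [(122,384),(165,395),(217,411)]: print(atz(F,*p,.01).round(3))
E
```

```text
t: 28.1
eef_pos: [0.4287, -0.3168, 0.28]
ee_rot: [3.141, -0.001, 0.4]
force: [0.4, -0.0, -0.3]
width: 0.0877
obj 4177 ((425.2466735839844, -319.5513000488281), (55.96302795410156, 38.02128601074219), 21.573768615722656) 0.03855107887882978
[ 0.208 -0.363  0.01 ]
[ 0.291 -0.395  0.01 ]
[ 0.387 -0.436  0.01 ]
```

View pics/w13.png

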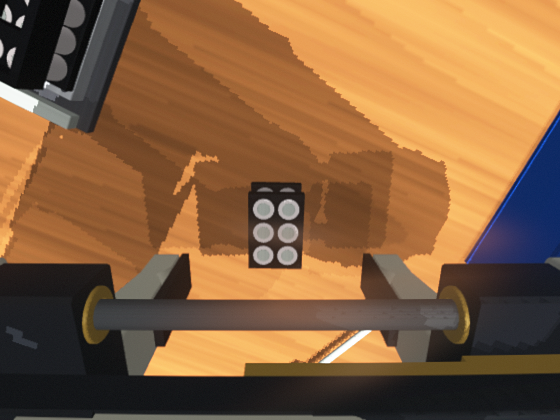

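```bash
python3 -m handwheel '[[-0.25,-0.15,-1,-0.01],[0,0,-2,0],[0,0,-2.5,0],[0,0,-2,0],[0,0,-1,0],[0,0,-0.5,0],[0,0,0,0],[0,0,0,0]]' 0
python3 -m handwheel '[[0,0,0,0],[0,0,0,0],[0,0,0,0],[0,0,0,0],[0,0,0,0],[0,0,0,0],[0,0,0,0],[0,0,0,0]]' 1 25
python3 -m handwheel '[[0,0,0.5,0],[0,0,1.5,0],[0,0,3,0],[0,0,3.5,0],[0,0,3.5,0],[0,0,3,0],[0,0,1,0],[0,0,0,0],[0,0,0,0]]'
```

```text
t: 28.95
eef_pos: [0.4261, -0.3187, 0.1899]
ee_rot: [3.141, -0.001, 0.39]
force: [0.3, -0.4, 0.1]
width: 0.0875
t: 29.75
eef_pos: [0.4257, -0.3186, 0.1891]
ee_rot: [-3.142, 0.0, 0.39]
force: [-0.7, -0.3, 0.4]
width: 0.0378
t: 30.65
eef_pos: [0.4252, -0.3184, 0.348]
ee_rot: [-3.14, 0.001, 0.39]
force: [-0.4, -0.1, -1.3]
width: 0.038
```

```bash
python3 -m handwheel '[[0.3,0.7,0,-0.04],[0.7,1.6,0,-0.05],[1,2.5,0,-0.06],[1.2,3,0,-0.06],[1.2,3,0,-0.06],[1.2,3,0,-0.06],[1,2.5,0,-0.06],[0.5,1.5,-0.5,-0.05],[0.2,0.5,-1,-0.03],[0,0,-1.5,0],[0,0,-1,0],[0,0,-0.6,0],[0,0,0,0],[0,0,0,0]]'
python3 view.py 14
```

```text
t: 32.05
eef_pos: [0.4988, -0.1358, 0.3031]
ee_rot: [3.141, 0.0, -0.08]
force: [-0.4, 0.5, -1.9]
width: 0.0381
```

View pics/w14.png

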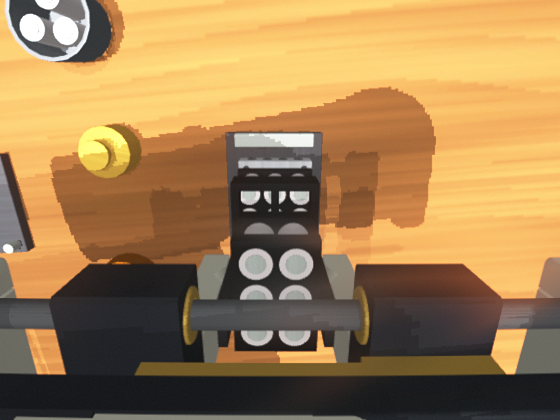

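View pics/s14.png

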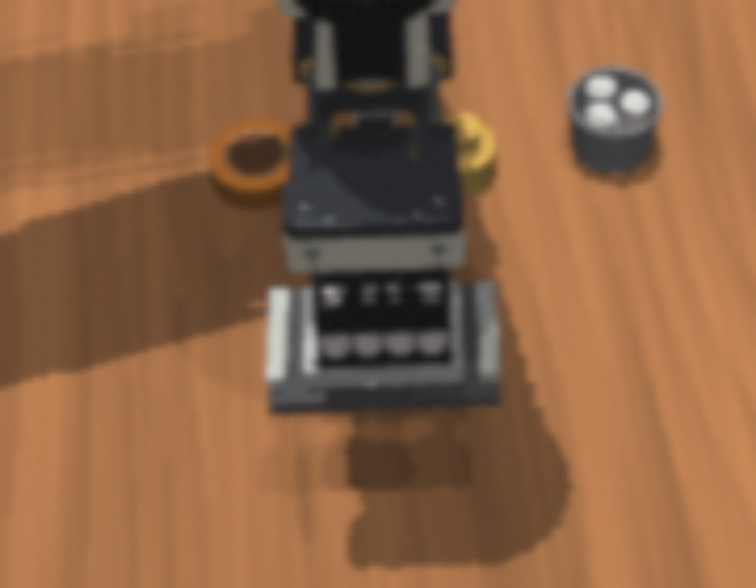

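```bash
python3 -m handwheel '[[0,0.05,-0.8,0],[0,0,-1,0],[0,0,-0.8,0],[0,0,-0.4,0],[0,0,-0.3,0],[0,0,-0.1,0],[0,0,0,0],[0,0,0,0]]'
python3 -m handwheel '[[0,0,-0.1,0],[0,0,-0.1,0],[0,0,0,0],[0,0,0,0]]'
```

```text
t: 32.95
eef_pos: [0.4989, -0.1351, 0.2694]
ee_rot: [-3.142, -0.0, -0.08]
force: [-0.4, -0.4, -2.0]
width: 0.0381
t: 33.35
eef_pos: [0.4987, -0.1351, 0.2672]
ee_rot: [-3.142, -0.0, -0.08]
force: [-0.6, -0.2, -1.9]
width: 0.0378
```

```bash
python3 -m handwheel '[[0,0,-0.05,0],[0,0,0,0],[0,0,0,0]]'; python3 -m handwheel '[[0,0,-0.03,0],[0,0,0,0],[0,0,0,0]]'
```

```text
t: 33.65
eef_pos: [0.4987, -0.1351, 0.2671]
ee_rot: [3.142, -0.0, -0.08]
force: [-1.8, 1.2, 5.0]
width: 0.0376
t: 33.95
eef_pos: [0.4987, -0.1351, 0.2671]
ee_rot: [3.141, -0.0, -0.08]
force: [-3.8, 1.1, 9.2]
width: 0.0378
```

Contact. Release and rise.

```bash
python3 -m handwheel '[[0,0,0.05,0],[0,0,0,0]]'; python3 -m handwheel '[[0,0,0,0],[0,0,0,0],[0,0,0,0],[0,0,0,0],[0,0,1,0],[0,0,2,0],[0,0,3,0],[-1,0,3,0],[-2,0,3,0],[-3,0,2,0],[-2,0,1,0],[0,0,0,0],[0,0,0,0],[0,0,0,0]]' 0
python3 look.py w15 .498 -.1355 .116 .06
python3 view.py 16
```

```text
t: 34.15
eef_pos: [0.4988, -0.1352, 0.2671]
ee_rot: [3.142, -0.0, -0.08]
force: [-1.4, 1.6, 5.1]
width: 0.038
t: 35.55
eef_pos: [0.4191, -0.1351, 0.4168]
ee_rot: [3.142, 0.0, -0.08]
force: [0.1, -0.3, -0.1]
width: 0.0876
obj 3586 ((498.86334228515625, -136.4063720703125), (38.18758010864258, 55.388877868652344), 85.27079772949219) 0.11657294495952049
```

View pics/w15.png

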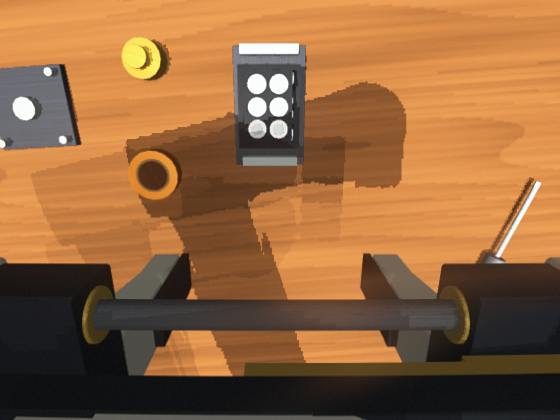

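View pics/s16.png

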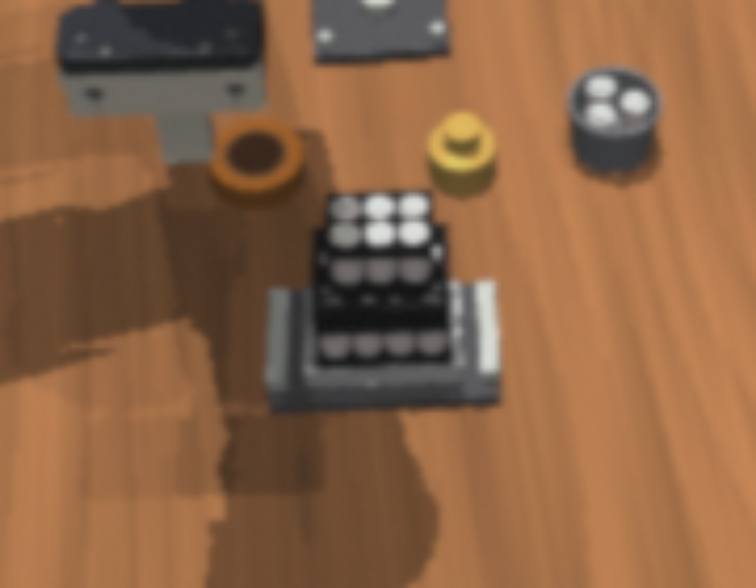

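```bash
python3 -c "
from station import arm
print(arm.job_done())"
```

```text
the job is handed in; nothing more can be done
None
```

I stacked the module in the long jig in the order asked: aluminium plate, twelve-cell block, grid, six-cell block. I handed it in at about 36 s of the 112 s allowed; no verdict is reported back.

**Position:** In the wrist camera, the jig centre was at (497.5, -135.6) mm and yaw -4.6°. Measured after each placing, the parts were within about 2 mm and 1° of that:

| Part | Centre (mm) | Top height (mm) | Yaw |
|---|---|---|---|
| Plate | between the stops; not cleanly measured | 26.3 | about -5° |
| Twelve-cell block | (498.2, -136.3) | 64.6 | -4.6° |
| Grid | (498.0, -136.3) | 78.3 | -4.8° |
| Six-cell block | (498.9, -136.4) | 116.6 | -4.7° |

**Plate:** Its outline fit included the jig's end stops, so I judged its position by eye from the picture.

**Setting down:** I lowered both cell blocks in small steps until the wrist force changed, then opened the gripper. The six-cell block was pressed onto the grid with about 9 N at most.

**Other items:** In the last pictures the gripper was clear of the stack and the square jig was empty. The cup, tape roll and brass weight looked unmoved, though I did not measure them again.

**Disagreements:** The wrist camera and the arm's own position readings differed by about 1–2.4 mm, close to the stated 2 mm calibration and well inside the 10 mm limit. I also overshot by 4 cm in y while carrying the twelve-cell block and brought it back at height without touching anything.

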